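# Dip the locked stock tank and present the gauge rod

### The job

Swing the red hinged hasp off its catch and fully down so that the tank's dip tube is open, take the gauge rod from its rest and push it down the tube until its collar stops on the mouth, then draw it right out and hold it up for reading: level, graduated face up, with its tip a few centimetres above the middle of the steel cup that catches the drips. Finish while still holding the rod there in the gripper, touching nothing else with it, and do not shove or knock over the cup, bottles, jars or brush.

Things in the scene. Friction and masses are not known exactly. Their poses are not given: they have to be found in the camera images.
- tank: blue painted steel stock tank, 160x200x135 mm (its x, y, z), heavy and immovable, black filler cap on top (to z = 160 mm), drain cock on its front. Origin: centre of its underside. The dip tube comes out of its +y face and rises away from it, 35 degrees above level
- guide_tube: steel dip tube fixed to the tank, 35 degrees above level: bore 16 mm, free over 135 mm deep, outside 26 mm; the last 12 mm bell out to 29 mm inside, 40 mm outside. Origin: centre of the mouth, in the plane of its rim (0, +185, +155 mm in the tank's frame). +z points out of the tube along its axis (up and away from the tank), -y up the slope, x level
- hasp (a joint): hinge of the red steel hasp, rad: 0 closed (strap on the mouth, slot over the staple), grows as it swings outward and over, 3.3 fully open (hanging below the mouth). Almost no friction: below about 0.6 it falls shut by its own weight (50 g), beyond about 0.7 it falls fully open. Axis along the tube's x; free end 112 mm from it
- hasp_hinge (a point): middle of the hinge line, on the lower edge of the tube's mouth (tube frame 0, +27, +4 mm)
- hasp_tab (a point): middle of the rolled edge (8 mm thick, 30 mm wide) at the hasp's free end; closed it stands up the slope (tube frame 0, -83, +5.5 mm), 71 mm higher than the mouth, free behind (tank side). The strap below it is 26 mm wide, 3 mm thick
- rest: dark steel rest standing fixed on the work surface, base 250x80x6 mm, two notched uprights (10 mm thick, tops 66 mm high) at x = -105 mm (40 mm wide) and x = +110 mm. Origin: centre of its underside; the rod lies along its x, tip to +x, its axis 60 mm above the work surface
- gauge_rod: gauge rod, about 0.12 kg: round steel probe 9 mm thick, brass collar 36 mm across and 8 mm thick, yellow handle with black bands, 22 mm wide (y), 16 mm high (z), from x = -18 to -148 mm. Origin: on the axis at the collar's front face (which stops on the tube's mouth). +x points to the tip, +z out of the graduated face (black and red marks on the probe), up at the start
- rod_tip (a point): tip of the probe, on the axis, 129.5 mm ahead of the collar's front face
- rod_grip (a point): middle of the yellow handle, on the axis, 80 mm behind the collar's front face; a good place to take it from above across its 22 mm width
- steel_cup: open light grey steel measuring cup for the drips, 70 mm wide and 72 mm high. Origin: centre of its underside
- brown_bottle: brown-grey dye bottle, 68 mm wide and 163 mm high, bystander. Origin: centre of its underside
- slate_bottle: blue-grey dye bottle, 68 mm wide and 163 mm high, bystander. Origin: centre of its underside
- blue_jar: blue pigment jar with white lid, 52 mm wide and 78 mm high, bystander. Origin: centre of its underside
- ochre_jar: brown pigment jar with white lid, 52 mm wide and 78 mm high, bystander. Origin: centre of its underside
- red_brush: flat red dye brush, 150x115x17 mm, lying, bystander. Origin: centre of its underside
- hasp_catch (a point): outer end of the brass staple (5 mm wide, 17 mm long up the slope) that stands out through the hasp's slot; tube frame 0, -32, +16 mm. Nothing of the catch reaches further up the slope than y = -50 mm
Not all that is in view belongs to the job. Leave any orange look-alike of the steel_cup alone.

How it is judged:
On the way, in this order (a step that is already met when the one before it is completed fails the run):
1. the hasp is swung off its catch and fully down, the tube is open (value of joint hasp above 2.6 rad), for 0.2 s.
2. the rod is in the tube with its collar stopped on the mouth (z of gauge_rod in the frame of guide_tube between -0.004 and 0.004 m and distance between gauge_rod and guide_tube below 0.009 m and angle between the x axis of gauge_rod and the z axis of guide_tube, either way round below 0.09 rad), for 0.2 s.
At the end, for the whole second after the job is handed in: the gripper holds the rod still; the rod is level with its graduated face up (within 0.16 rad), its tip within 30 mm of the steel cup's axis and 8 to 108 mm above its rim, the rod touches neither tank, rest, cup, bottles nor jars, the cup stands upright and the hasp hangs open (joint over 2.6) (value of joint hasp above 2.6 rad and contact force between the fingers and gauge_rod above 1 N and angle between gauge_rod's own z axis and vertical below 0.16 rad and horizontal distance between rod_tip and steel_cup below 0.03 m and z of rod_tip in the frame of steel_cup between 0.08 and 0.18 m and angle between steel_cup's own z axis and vertical below 0.1 rad and height (world z) of gauge_rod above 0.08 m and linear speed of gauge_rod below 0.03 m/s and contact force between gauge_rod and tank below 0.05 N and contact force between gauge_rod and rest below 0.05 N and contact force between gauge_rod and steel_cup below 0.05 N and contact force between gauge_rod and brown_bottle below 0.05 N and contact force between gauge_rod and slate_bottle below 0.05 N and contact force between gauge_rod and blue_jar below 0.05 N and contact force between gauge_rod and ochre_jar below 0.05 N); the arm keeps its last pose, push and grip.
It fails at once if the steel cup is shoved more than 25 mm or knocked over (distance of steel_cup from where it was at the start of the episode above 0.025 m or angle between steel_cup's own z axis and vertical above 0.3 rad).
It fails at once if a bottle, jar or the brush is shoved more than 25 mm (distance of any of brown_bottle, slate_bottle, blue_jar, ochre_jar, red_brush from where it was at the start of the episode above 0.025 m).
It also fails if it takes over 59 s, if anything falls off the work surface, if the arm or the gripper's body presses on something with over 40 N, if the wrist force passes 120 N, or if a joint passes its speed limit or range.

### The arm

A 7-joint arm with a two-finger parallel gripper is mounted at the origin on a cart in front of the work surface, level with it; the furniture and walls round the work are solid. World frame = base frame: x ahead of the robot, y to its left, z up, the work surface at z = 0. Lengths are in m, angles in rad, forces in N, time in s.
With the tool pointing down it reaches from about 0.425 to 0.875 m from the base axis. Payload 4.7 kg.
Tool frame: the origin (TCP) lies at the very end of the fingers, on their centre line; the grasp point (between the pads) lies 19 mm behind it; z points along the fingers, y is the line along which they close (so a half turn about z gives the same grasp; the last joint's range is limited). The gripper opens to 87 mm and grips with 3 to 60 N. Pads are 19 mm wide; open, the fingers measure 117 mm over their backs; the gripper's body (75 mm by 190 mm) begins 51 mm behind the grasp point.
Start: joints at [-1.285, 0.321, -0.07, 1.45, 0.023, 1.371, -0.057], TCP at [0.175, 0.626, 0.223] pointing down, gripper open.
Joint ranges: [-2.86, 2.86], [-0.3, 2.09], [-1.38, 1.24], [0.06, 2.45], [-1.56, 4.7], [0.09, 2.05], [-2.69, 2.69]. Speed limits (rad/s): [2.57, 2.57, 3.14, 3.14, 3.14, 3.14, 3.14].

### API

Orientations are given as a rotation vector (axis times angle).
In Python, from bench import ctrl, get_image, job gives the robot as it stands.
- The arm moves only by the shell command python3 -m crank 'ROWS' [FORCE]. ROWS is JSON, a list that holds one entry, the list of rows, each a list of 5 numbers: the shift along the tool's x, y, z in mm, then the turn about the tool's z in rad, then the closure, from -1 (fully open) to 1 (shut), so that 0 is half open. A call has 1 to 10 rows; each row shifts and turns the commanded pose from where the row before left it, along the tool's axes as they then stand; what a row does not reach is not made up. A row lasts 1/12 s, in which the tool goes at most 41.7 mm and 7.16 degrees, less where a joint would pass 70% of its speed; a pose out of reach is approached as far as the arm can. A call with a gripper value outside its range is refused whole. The fingers move at their own pace and stop on an object; FORCE is the grip in N (left out, the last holds). Time passes only in rows, so rows that do not move let the fingers close. It gives the time, the measured TCP pose, the force, the opening and the grip force at its end, in the units of the state.
- ctrl.get_state(): the state, without advancing time (a new reading comes with each control period).
- get_image(name): name is "scene" or "side" or "wrist"; returns a dict with "pixels" (420x560x3 uint8, red, green, blue), "fx", "fy", "cx", "cy" (pixels), "k1" (the pictures are not rectified: a ray, as slopes to the right and down, at radius r is drawn at 1 + k1 r^2 times it, then the intrinsics apply), "T" (4x4, takes a point from camera to world coordinates); the wrist camera has in their place "T_tool_cam" (4x4, takes a point from camera to tool coordinates, whose origin is the TCP and whose axes are the flange's). Camera axes: x right, y down, z forward; pixel columns grow to the right and rows downward; lengths in m; the calibration is good to about 2 mm. A picture is of the moment at which its call begins: read the wrist's pose just before it. There is no depth.
- job.close_job(): hands the job in; it is judged then, once.
The state is a dict: "time": time; "joint_positions": joint angles; "qd": joint speeds; "joint_torque": joint torques, N m; "position": TCP position; "tool_rot": TCP orientation; "ft_force": force on the tool from outside, world axes, zero at the start; "torque": the same for the moment, N m; "grip_width": opening from 0.0 (shut) to 1.0 (fully open); "grip_force": force on a finger pad.
Only numpy, scipy, OpenCV 4.12 (cv2) and the standard library are available. Lean on these libraries where they do the work, as an engineer would, in place of code of your own. Each camera call takes 0.05 s, during which the arm holds its last target. There are 200 camera calls.

## Working session

There is one attempt and no reset: what is moved stays moved. The work goes in short steps, Python scripts to look and compute and a shell command to move; the robot and the scene stay as the last step left them, time stands still between calls to the robot, and variables do not carry over. Pictures are saved under pics/ and viewed, at most 10 in all, crops included, and the job is handed in when it is done.

```bash
ls; mkdir -p pics; python3 - <<'E'
from bench import ctrl,get_image
import cv2,numpy as np
s=ctrl.get_state();print({k:np.round(v,3).tolist() for k,v in s.items()})
for n in("scene","side","wrist"):
    d=get_image(n);cv2.imwrite(f"pics/{n}0.png",d["pixels"][:,:,::-1])
    print(n,{k:np.round(v,4).tolist() for k,v in d.items() if k!="pixels"})
a=[cv2.imread(f"pics/{n}0.png") for n in("scene","side")]
E
```

```text
pics
{'time': 0.0, 'joint_positions': [-1.285, 0.322, -0.07, 1.452, 0.023, 1.371, -0.057], 'qd': [-0.0, -0.001, 0.0, -0.001, -0.001, 0.001, -0.001], 'joint_torque': [0.0, -49.128, -0.404, -31.253, -0.064, 0.044, 0.0], 'position': [0.174, 0.626, 0.221], 'tool_rot': [-0.426, -3.112, 0.003], 'ft_force': [0.6, 0.2, -0.313], 'torque': [-0.021, -0.046, 0.003], 'grip_force': 0.0, 'grip_width': 1.001}
scene {'fx': 405.2031, 'fy': 405.2031, 'cx': 276.0793, 'cy': 207.4377, 'k1': -0.074, 'T': [[0.4508, -0.4337, 0.7802, -0.4225], [-0.8923, -0.1932, 0.4081, -0.5583], [-0.0262, -0.8801, -0.474, 0.7489], [0.0, 0.0, 0.0, 1.0]]}
side {'fx': 522.3311, 'fy': 522.3311, 'cx': 278.028, 'cy': 209.8666, 'k1': -0.0872, 'T': [[-0.9867, -0.0591, 0.1516, 0.3598], [-0.1623, 0.421, -0.8924, 1.3199], [-0.0111, -0.9051, -0.425, 0.8139], [0.0, 0.0, 0.0, 1.0]]}
wrist {'fx': 358.4582, 'fy': 358.4582, 'cx': 277.9562, 'cy': 212.5015, 'k1': -0.0727, 'T_tool_cam': [[0.0002, -0.9595, -0.2818, 0.0779], [1.0, 0.0003, -0.0001, 0.0001], [0.0002, -0.2818, 0.9595, -0.1605], [0.0, 0.0, 0.0, 1.0]]}
```

View pics/scene0.png

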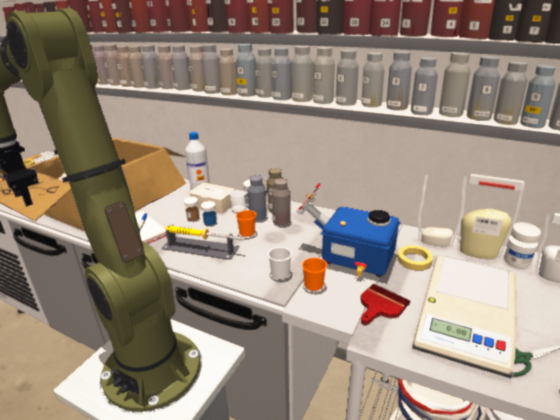

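View pics/side0.png

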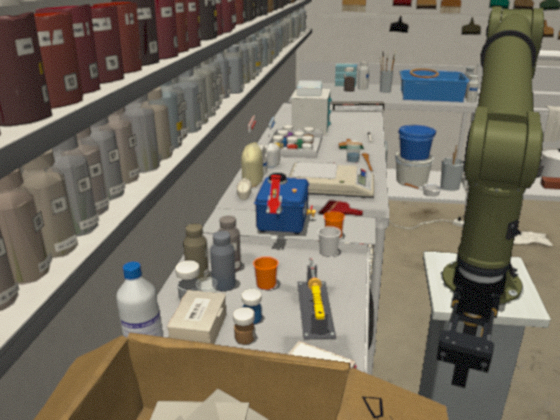

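The scene picture shows the light grey cup at about (280,264), with two orange look-alikes at (246,223) and (314,274). The grey one is the steel cup. The rest and rod are at (200,240), the tank at (360,240), and the hasp end at (317,185). In the side picture the cup is at (329,241), the rod at (317,298) and the tank at (283,205). I'll enlarge both to confirm and take exact pixels.

```bash
python3 - <<'E'
import cv2
a=cv2.imread("pics/scene0.png")[165:305,150:410];cv2.imwrite("pics/sc.png",cv2.resize(a,None,fx=3,fy=3,interpolation=cv2.INTER_CUBIC))
a=cv2.imread("pics/side0.png")[160:350,165:385];cv2.imwrite("pics/sd.png",cv2.resize(a,None,fx=3,fy=3,interpolation=cv2.INTER_CUBIC))
E
```

```text
(no output)
```

View pics/sc.png

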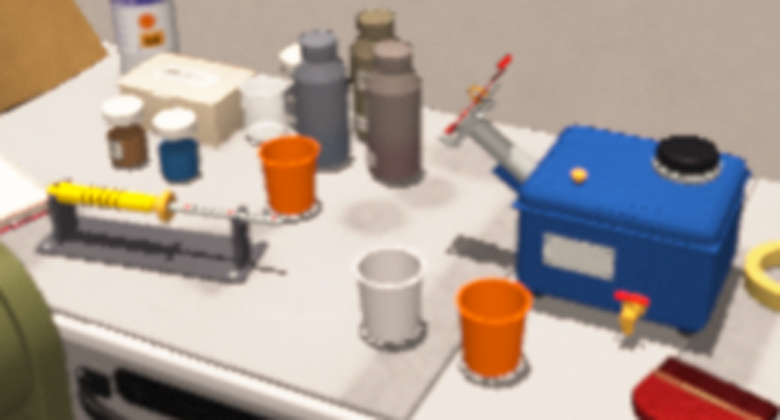

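View pics/sd.png

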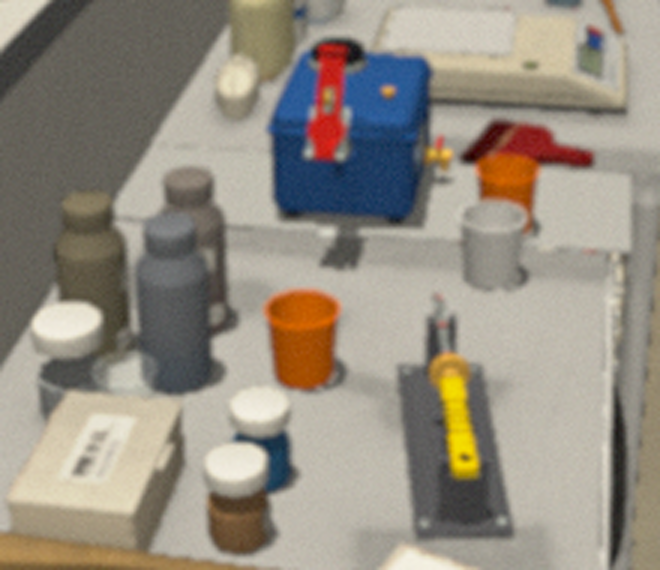

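The crops confirm the light grey cup (scene 280,254; side 330,232) as the steel cup, with the orange ones set apart from it. The rod's tip points toward the tank, and the hasp is closed with its tab at scene (318,186).

```bash
cat > h.py <<'E'
import numpy as np,cv2
C={'sc':(405.2031,276.0793,207.4377,-.074,[[0.4508,-0.4337,0.7802,-0.4225],[-0.8923,-0.1932,0.4081,-0.5583],[-0.0262,-0.8801,-0.474,0.7489]]),
'sd':(522.3311,278.028,209.8666,-.0872,[[-0.9867,-0.0591,0.1516,0.3598],[-0.1623,0.421,-0.8924,1.3199],[-0.0111,-0.9051,-0.425,0.8139]])}
def ray(c,u,v):
    f,cx,cy,k,T=C[c];T=np.array(T)
    p=cv2.undistortPoints(np.array([[[u,v]]],float),np.array([[f,0,cx],[0,f,cy],[0,0,1.]]),np.array([k,0,0,0,0.]))[0,0]
    return T[:,3],T[:,:3]@[p[0],p[1],1]
def plane(c,u,v,z):
    o,d=ray(c,u,v);return o+d*(z-o[2])/d[2]
def tri(a,b):
    (o,d),(p,e)=ray('sc',*a),ray('sd',*b)
    s=np.linalg.lstsq(np.c_[d,-e],p-o,rcond=None)[0]
    A,B=o+d*s[0],p+e*s[1];return (A+B)/2,np.linalg.norm(A-B)
E
python3 - <<'E'
from h import *
np.set_printoptions(precision=3,suppress=True)
sc=lambda x,y:(x/3+150-.33,y/3+165-.33)
sd=lambda x,y:(x/3+165-.33,y/3+160-.33)
P={'cuprim':((390,266),(494,218),.072),'hrear':((52,191),(463,462),.06),'collar':((168,206),(450,368),.06),'tip':((283,217),(439,297),.06),
'tab':((505,62),(333,47),None),'hinge':((449,131),(327,152),None),'staple':((476,91),(329,98),None),'slatetop':((319,38),(170,228),.163),'browntop':((391,50),(188,180),.163),'brown2top':((376,17),(88,203),.163),
'bluelid':((176,120),(259,406),.078),'orangecup':((290,150),(304,308),.072),'knob':((579,174),(388,91),.14)}
for n,(a,b,z) in P.items():
    print(n,*tri(sc(*a),sd(*b)),*( [plane('sc',*sc(*a),z),plane('sd',*sd(*b),z)] if z else []))
for c in((38,247),(240,275),(265,243)): print('rest sc',plane('sc',*sc(*c),.003))
for c in((400,367),(482,366),(510,530),(418,530)): print('rest sd',plane('sd',*sd(*c),.003))
for c in((520,288),(712,335)): print('tank sc',plane('sc',*sc(*c),0))
for c in((282,213),(408,218)): print('tank sd',plane('sd',*sd(*c),0))
for c in((282,130),(425,130),(430,62)): print('tank top sd',plane('sd',*sd(*c),.135))
for c in((520,205),(727,245),(748,172),(570,130)): print('tank top sc',plane('sc',*sc(*c),.135))
E
```

```text
cuprim [ 0.445 -0.11   0.069] 0.004680908682755299 [ 0.444 -0.112  0.072] [ 0.443 -0.1    0.072]
hrear [0.435 0.302 0.06 ] 0.0047346777455209675 [0.432 0.301 0.06 ] [0.437 0.299 0.06 ]
collar [0.461 0.164 0.06 ] 0.00015688439193233512 [0.46  0.164 0.06 ] [0.461 0.165 0.06 ]
tip [0.487 0.038 0.06 ] 0.008713408063614208 [0.493 0.039 0.06 ] [0.483 0.045 0.06 ]
tab [ 0.617 -0.16   0.226] 0.0012827752453870595
hinge [ 0.614 -0.1    0.135] 0.001217390164870058
staple [ 0.617 -0.128  0.184] 0.002885437832958618
slatetop [0.721 0.119 0.157] 0.004744914922115074 [0.714 0.113 0.163] [0.715 0.134 0.163]
browntop [0.727 0.025 0.157] 0.0013667351715801177 [0.718 0.02  0.163] [0.723 0.037 0.163]
brown2top [0.807 0.085 0.157] 0.0013470870444648743 [0.797 0.08  0.163] [0.803 0.097 0.163]
bluelid [0.612 0.259 0.07 ] 0.002078807544637886 [0.602 0.251 0.078] [0.608 0.272 0.078]
orangecup [0.604 0.096 0.07 ] 0.0034123697984049166 [0.603 0.094 0.072] [0.602 0.102 0.072]
knob [ 0.574 -0.256  0.14 ] 0.0016302072121748552 [ 0.575 -0.256  0.14 ] [ 0.573 -0.255  0.14 ]
rest sc [0.4   0.306 0.003]
rest sc [0.451 0.071 0.003]
rest sc [0.515 0.079 0.003]
rest sd [0.515 0.082 0.003]
rest sd [0.439 0.07  0.003]
rest sd [0.397 0.307 0.003]
rest sd [0.47  0.318 0.003]
tank sc [ 0.557 -0.206  0.   ]
tank sc [ 0.561 -0.406  0.   ]
tank sd [ 0.688 -0.217  0.   ]
tank sd [ 0.546 -0.225  0.   ]
tank top sd [ 0.671 -0.147  0.135]
tank top sd [ 0.522 -0.168  0.135]
tank top sd [ 0.538 -0.358  0.135]
tank top sc [ 0.505 -0.221  0.135]
tank top sc [ 0.518 -0.415  0.135]
tank top sc [ 0.655 -0.405  0.135]
tank top sc [ 0.667 -0.216  0.135]
```

Checks: the tab at z 0.226 and hinge at 0.135 match the given geometry exactly, and the rod length and rest agree too. First move: rise, travel over toward the tank, straighten the tool and close the fingers. Then I'll look with the wrist camera for the tank's yaw.

```bash
python3 -m crank '[[[0,0,-35,0,1],[0,0,-35,0,1],[0,0,-35,0,1],[0,0,-35,0,1],[-27,-24,0,0,1],[-27,-24,0,0,1],[-27,-24,0,0,1],[-27,-24,0,0,1],[-27,-24,0,0,1],[-27,-24,0,0,1]]]'
python3 -m crank '[[[-27,-24,0,0,1],[-27,-24,0,0,1],[-27,-24,0,0,1],[-27,-24,0,0,1],[-27,-24,0,0,1],[-27,-24,0,0,1],[-27,-24,0,0,1],[-27,-24,0,0,1],[0,0,0,-0.09,1],[0,0,0,-0.09,1]]]'
python3 -m crank '[[[0,0,0,-0.09,1],[-14,-35,0,0,1],[-14,-35,0,0,1],[-14,-35,0,0,1],[-14,-35,0,0,1],[-14,-35,0,0,1],[-14,-35,0,0,1],[-14,-35,0,0,1],[-14,-35,0,0,1],[0,0,0,0,1]]]'
python3 - <<'E'
from bench import ctrl,get_image
import cv2,numpy as np
ctrl.get_state()
from bench import ctrl
s=ctrl.get_state();d=get_image("wrist")
np.savez("w1",p=s["position"],r=s["tool_rot"]);cv2.imwrite("pics/w1.png",d["pixels"][:,:,::-1])
cv2.imwrite("pics/w1b.png",cv2.resize(cv2.imread("pics/w1.png"),(800,600),interpolation=cv2.INTER_CUBIC))
print(s["position"],s["tool_rot"],s["grip_width"],s["joint_positions"])
E
```

```text
time: 0.98
position: [0.2926, 0.4422, 0.3624]
tool_rot: [-0.426, -3.113, 0.0]
ft_force: [0.8, -0.2, -0.8]
grip_width: 0.324
grip_force: 0.0
time: 1.82
position: [0.4497, 0.1981, 0.3625]
tool_rot: [0.147, 3.138, 0.0]
ft_force: [-0.5, 0.9, -0.1]
grip_width: 0.006
grip_force: 0.0
time: 2.65
position: [0.5602, -0.0884, 0.3621]
tool_rot: [0.021, 3.141, -0.009]
ft_force: [-1.3, 0.2, -1.2]
grip_width: 0.006
grip_force: 0.0
[ 0.56017216 -0.08841683  0.36214256] [ 0.0213859   3.14135061 -0.00904027] 0.005996964650371122 [-0.5080579   0.1214044   0.6894855   1.4453606  -0.07150505  1.60115932
  1.73272608]
```

View pics/w1b.png

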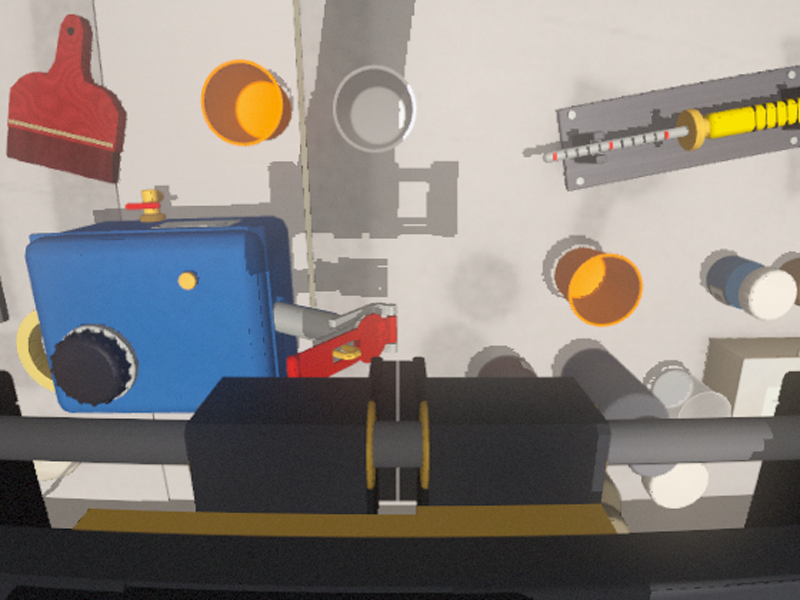

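The wrist picture shows, in the 800x600 copy, the tab at (293,367), hinge plates at (393,307)-(395,347), cup rim at (374,108), rod tip at (549,157), collar at (688,130) and filler cap at (95,362).

```bash
cat >> h.py <<'E'
from scipy.spatial.transform import Rotation as R
TC=np.array([[0.0002,-0.9595,-0.2818,0.0779],[1,0.0003,-0.0001,0.0001],[0.0002,-0.2818,0.9595,-0.1605]])
def wp(p,r,u,v,z):
    q=cv2.undistortPoints(np.array([[[u,v]]],float),np.array([[358.4582,0,277.9562],[0,358.4582,212.5015],[0,0,1.]]),np.array([-.0727,0,0,0,0.]))[0,0]
    M=R.from_rotvec(r).as_matrix();o=p+M@TC[:,3];d=M@TC[:,:3]@[q[0],q[1],1]
    return o+d*(z-o[2])/d[2]
def delta(target,s):
    "tool-axis shift in mm to bring TCP to target"
    return np.round(1000*R.from_rotvec(s["tool_rot"]).as_matrix().T@(np.array(target)-s["position"]),1)
E
python3 - <<'E'
from h import *
np.set_printoptions(precision=3,suppress=True)
w=np.load("w1.npz");f=lambda u,v,z:wp(w['p'],w['r'],u*.7,v*.7,z)
for n,a in dict(tab=(293,367,.226),tabEdgeNear=(291,355,.226),hingeA=(393,307,.135),hingeB=(395,347,.135),staple=(345,353,.187),cup=(374,108,.072),tip=(549,157,.0645),collar=(686,130,.06),collartop=(692,130,.075),band=(745,118,.068),cap=(95,362,.16),tA=(28,235,.135),tB=(275,217,.135),tC=(66,410,.135),bot=(240,220,.0),knob=(188,281,.14),notchL=(600,143,.06),slate=(610,400,.16),orange=(605,287,.072)).items(): print(n,f(*a))
E
```

```text
tab [ 0.61  -0.155  0.226]
tabEdgeNear [ 0.602 -0.156  0.226]
hingeA [ 0.599 -0.093  0.135]
hingeB [ 0.633 -0.092  0.135]
staple [ 0.617 -0.127  0.187]
cup [ 0.445 -0.108  0.072]
tip [0.486 0.043 0.065]
collar [0.462 0.166 0.06 ]
collartop [0.462 0.163 0.075]
band [0.451 0.214 0.068]
cap [ 0.634 -0.329  0.16 ]
tA [ 0.536 -0.383  0.135]
tB [ 0.527 -0.182  0.135]
tC [ 0.69  -0.382  0.135]
bot [ 0.545 -0.251  0.   ]
knob [ 0.574 -0.253  0.14 ]
notchL [0.474 0.089 0.06 ]
slate [0.67  0.078 0.16 ]
orange [0.601 0.1   0.072]
```

```bash
python3 -m crank '[[[-14,-28,0,0,1],[-14,-28,0,0,1],[-14,-28,0,0,1],[-14,-28,0,0,1],[0,0,37,0,1],[0,0,37,0,1],[0,0,37,0,1],[0,0,37,0,1],[0,0,0,0,1]]]'
python3 -m crank '[[[0,10,0,0,1],[0,10,0,0,1],[0,10,0,0,1],[0,10,0,0,1],[0,10,0,0,1],[0,10,0,0,1],[0,10,0,0,1],[0,10,0,0,1],[0,10,0,0,1],[0,10,0,0,1]]]'
python3 -m crank '[[[0,10,0,0,1],[0,10,0,0,1],[0,5,0,0,1],[0,0,0,0,1],[0,0,-37,0,1],[0,0,-37,0,1],[0,0,-37,0,-1],[0,0,-37,0,-1],[0,0,0,0,-1]]]'
python3 - <<'E'
from bench import ctrl,get_image
import cv2,numpy as np
for n in("side","scene"): cv2.imwrite(f"pics/{n}2.png",get_image(n)["pixels"][:,:,::-1])
a=cv2.resize(cv2.imread("pics/side2.png")[140:300,220:380],(400,400));b=cv2.resize(cv2.imread("pics/scene2.png")[140:300,280:440],(400,400))
cv2.imwrite("pics/c2.png",np.hstack([a,b]))
E
```

```text
time: 3.45
position: [0.6115, -0.1873, 0.2061]
tool_rot: [0.0, -3.128, -0.007]
ft_force: [-0.9, 1.9, -0.5]
grip_width: 0.003
grip_force: 0.0
time: 4.28
position: [0.6159, -0.0902, 0.2145]
tool_rot: [-0.003, -3.141, -0.0]
ft_force: [0.6, -0.1, 0.1]
grip_width: 0.004
grip_force: 0.0
time: 5.03
position: [0.6184, -0.0682, 0.3708]
tool_rot: [0.005, 3.129, -0.002]
ft_force: [0.6, -0.1, -0.1]
grip_width: 0.154
grip_force: 0.0
```

View pics/c2.png

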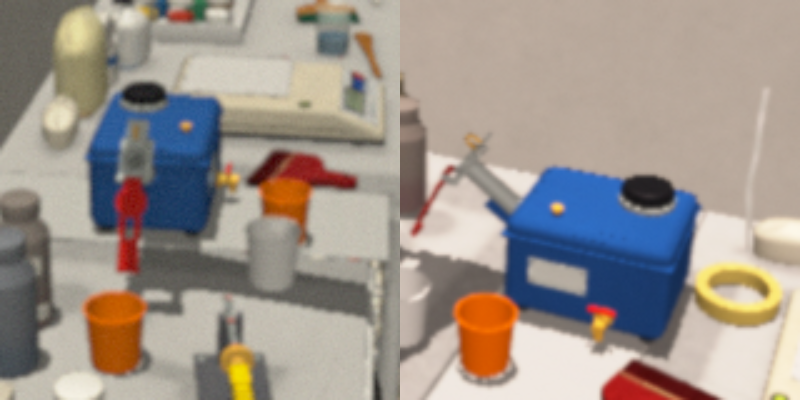

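The hasp hangs open: in the left crop it hangs below the mouth at (128,230). One wrist look at the open mouth, then I'll travel to above the rod, turning to lie across it.

```bash
python3 -m crank '[[[30,0,0,0,-1],[30,0,0,0,-1],[0,0,0,0,-1],[0,0,0,0,-1],[0,0,0,0,-1]]]'
python3 - <<'E'
from bench import ctrl,get_image
import cv2,numpy as np
s=ctrl.get_state();d=get_image("wrist")
np.savez("w3",p=s["position"],r=s["tool_rot"]);cv2.imwrite("pics/w3.png",d["pixels"][:,:,::-1])
cv2.imwrite("pics/w3b.png",cv2.resize(d["pixels"][130:330,160:360,::-1],(600,600),interpolation=cv2.INTER_CUBIC))
print(s["position"],s["tool_rot"])
E
python3 -m crank '[[[13,35,0,0,-1],[13,35,0,0,-1],[13,35,0,0,-1],[13,35,0,0,-1],[13,35,0,0,-1],[13,35,0,0,-1],[13,35,0,0,-1],[13,35,0,0,-1],[13,35,0,0,-1],[0,0,0,0.115,-1]]]'
python3 -m crank '[[[0,0,0,0.115,-1],[0,0,0,0.115,-1],[0,0,0,0.115,-1],[0,0,0,0.115,-1],[0,0,0,0.115,-1],[0,0,0,0.115,-1],[0,0,0,0.115,-1],[0,0,0,0.115,-1],[0,0,0,0.115,-1],[0,0,0,0.115,-1]]]'
python3 -m crank '[[[0,0,0,0.115,-1],[0,0,20,0,-1],[0,0,35,0,-1],[0,0,35,0,-1],[0,0,35,0,-1],[0,0,20,0,-1],[0,0,0,0,-1],[0,0,0,0,-1]]]'
python3 - <<'E'
from bench import ctrl,get_image
import cv2,numpy as np
s=ctrl.get_state();d=get_image("wrist")
np.savez("w4",p=s["position"],r=s["tool_rot"]);cv2.imwrite("pics/w4.png",d["pixels"][:,:,::-1])
print(s["position"],s["tool_rot"],s["joint_positions"])
cv2.imwrite("pics/c4.png",np.hstack([cv2.imread("pics/w3b.png")[:400,:400]*0,cv2.imread("pics/w3b.png")[:400,:400]]))
a=cv2.resize(cv2.imread("pics/w3.png")[150:290,180:320],(400,400),interpolation=cv2.INTER_CUBIC)
b=cv2.resize(cv2.imread("pics/w4.png"),(400,300));b=np.vstack([b,np.zeros((100,400,3),np.uint8)])
cv2.imwrite("pics/c4.png",np.hstack([a,b]))
E
```

```text
time: 5.55
position: [0.5559, -0.066, 0.3618]
tool_rot: [-0.002, -3.141, -0.001]
ft_force: [0.5, 0.6, 0.3]
grip_width: 0.62
grip_force: 0.0
[ 0.55593819 -0.06595472  0.36178345] [-2.46442538e-03 -3.14104096e+00 -8.96457448e-04]
time: 6.43
position: [0.4357, 0.2584, 0.361]
tool_rot: [-0.164, -3.134, -0.002]
ft_force: [0.7, 1.1, -0.1]
grip_width: 0.995
grip_force: 0.0
time: 7.27
position: [0.4402, 0.2495, 0.3617]
tool_rot: [1.867, 2.527, -0.002]
ft_force: [0.3, 0.1, -1.3]
grip_width: 1.003
grip_force: 0.0
time: 7.93
position: [0.4395, 0.2489, 0.2166]
tool_rot: [-2.002, -2.421, 0.004]
ft_force: [0.1, -0.9, 0.2]
grip_width: 1.0
grip_force: 0.0
[0.43951542 0.24892437 0.21658161] [-2.00207645 -2.42075093  0.00441402] [-0.89966573  0.01032702  0.33526043  1.82131506 -0.0028062   1.31325932
 -0.3749369 ]
```

View pics/c4.png

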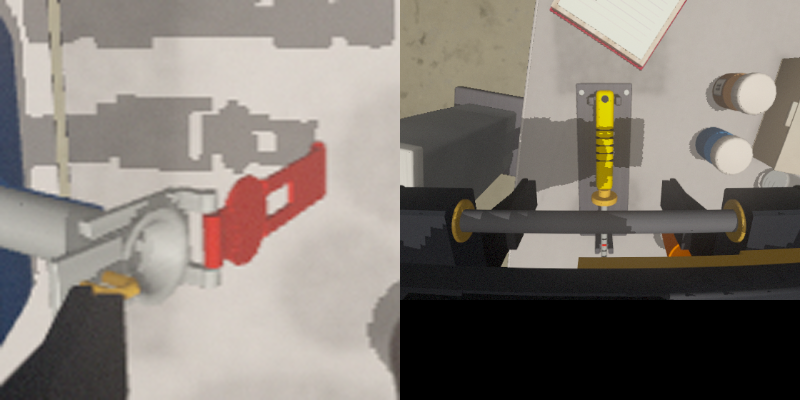

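The left crop shows the open mouth ellipse centred near (158,255), with the hasp hanging. The right crop shows the rod lying along the tool's x axis at column ~605, well aligned. I'll compute the mouth position and the grasp correction.

```bash
python3 - <<'E'
from h import *
from bench import ctrl
np.set_printoptions(precision=4,suppress=True)
w=np.load("w3.npz")
for u,v in((158,255),(158,208),(158,305)): print('mouth',wp(w['p'],w['r'],180+u/2.857,150+v/2.857,.155))
w=np.load("w4.npz");im=cv2.imread("pics/w4.png");h=cv2.cvtColor(im,cv2.COLOR_BGR2HSV)
m=cv2.inRange(h,(22,150,100),(33,255,255));m[:100]=0;m[270:]=0;m[:,:240]=0;m[:,330:]=0
ys,xs=np.nonzero(m)
mid=lambda y:(np.median(xs[abs(ys-y)<3]))
rows=[y for y in range(ys.min()+5,ys.max()-4) if (ys==y).sum()>8]
P=np.array([wp(w['p'],w['r'],(xs[ys==y].min()+xs[ys==y].max()+0)/2,y,.068) for y in rows])
c=P.mean(0);d=np.linalg.svd(P-c)[2][0];d*=-np.sign(d[1])
M=R.from_rotvec(w['r']).as_matrix()
print('axis',c,d,'rear',P[0],'front',P[-1],'x_t',M[:,0])
rear=wp(w['p'],w['r'],286,ys.min(),.068);print(rear,ys.min(),ys.max())
for v in(270,278,272): print(v,wp(w['p'],w['r'],286,v,.06))
s=ctrl.get_state()
t=np.array([.4462,.2415]);n=np.array([d[1],-d[0]]);n/=np.linalg.norm(n)
t=t+n*((c[:2]-t)@n);print('t',t,'delta',delta([*t,.041],s),'turn',M[:,0]@np.r_[n,0])
E
```

```text
mouth [ 0.6162 -0.1125  0.155 ]
mouth [ 0.5973 -0.1118  0.155 ]
mouth [ 0.6369 -0.1132  0.155 ]
axis [0.4465 0.2496 0.068 ] [ 0.1921 -0.9814  0.    ] rear [0.4351 0.307  0.068 ] front [0.4582 0.1877 0.068 ] x_t [-0.1876  0.9822 -0.0016]
[0.4342 0.3111 0.068 ] 127 269
270 [0.4607 0.178  0.06  ]
278 [0.4624 0.1696 0.06  ]
272 [0.4611 0.1759 0.06  ]
t [0.448  0.2419] delta [ -8.9   5.9 177.2] turn -0.004538144344229228
```

```bash
python3 -m crank '[[[-7,6,0,0,-1],[0,0,35,0,-1],[0,0,35,0,-1],[0,0,35,0,-1],[0,0,35,0,-1],[0,0,25,0,-1],[0,0,11,0,-1],[0,0,0,0,-1]]]'
python3 -m crank '[[[0,0,0,0,1],[0,0,0,0,1],[0,0,0,0,1],[0,0,0,0,1],[0,0,0,0,1],[0,0,0,0,1],[0,0,0,0,1],[0,0,0,0,1],[0,0,0,0,1]]]' 6
```

```text
time: 8.65
position: [0.4466, 0.2426, 0.0405]
tool_rot: [-2.002, -2.421, 0.004]
ft_force: [-0.1, -0.9, 0.1]
grip_width: 1.003
grip_force: 0.0
time: 9.4
position: [0.4467, 0.2433, 0.0416]
tool_rot: [2.002, 2.421, 0.0]
ft_force: [0.2, 1.5, 0.5]
grip_width: 0.4
grip_force: 0.0
```

```bash
python3 -m crank '[[[0,0,0,0,1],[0,0,0,0,1],[0,0,0,0,1],[0,0,0,0,1],[0,0,0,0,1],[0,0,0,0,1],[0,0,0,0,1]]]' 3
python3 -m crank '[[[0,0,-9.5,0,1],[-1,0,-9.5,0,1],[-1.5,0,-9.5,0,1],[-2,0,-9.5,0,1],[-2.5,0,-9,0,1],[-3.5,0,-9,0,1],[-3.5,0,-9,0,1],[-4.5,0,-8.5,0,1],[-4.5,0,-8.5,0,1],[-5,0,-8,0,1]]]'
python3 - <<'E'
from bench import ctrl,get_image
import cv2,numpy as np
s=ctrl.get_state();print(s["position"],s["grip_force"],s["grip_width"])
for n in("scene","wrist"): cv2.imwrite(f"pics/{n}5.png",get_image(n)["pixels"][:,:,::-1])
a=cv2.resize(cv2.imread("pics/scene5.png")[170:270,150:260],(440,400),interpolation=cv2.INTER_CUBIC);b=cv2.resize(cv2.imread("pics/wrist5.png")[100:300,180:380],(360,400))
cv2.imwrite("pics/c5.png",np.hstack([a,b]))
E
```

```text
time: 9.98
position: [0.4467, 0.2433, 0.0415]
tool_rot: [2.002, 2.421, 0.0]
ft_force: [0.2, 0.9, -0.4]
grip_width: 0.251
grip_force: 3.0
time: 10.82
position: [0.4521, 0.2153, 0.1325]
tool_rot: [2.002, 2.421, 0.0]
ft_force: [-0.2, -0.3, -1.4]
grip_width: 0.255
grip_force: 3.0
[0.45210771 0.21526304 0.13247418] 3.0001556818024255 0.25532860601811896
```

View pics/c5.png

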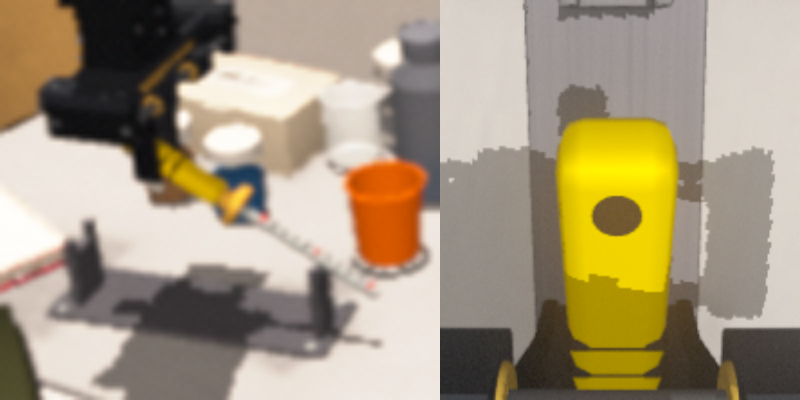

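The rod pivoted on the front notch as planned: collar at left-crop (238,203), tip at (375,293). I'll compute its angle, then grip hard.

```bash
cat >> h.py <<'E'
def vplane(c,u,v,p,d):
    "pixel ray met with the vertical plane through p along heading d; gives along, z"
    o,r=ray(c,u,v);n=np.array([d[1],-d[0],0]);q=o+r*((p-o)@n)/(r@n)
    return np.array([(q-p)@np.array([d[0],d[1],0]),q[2]])
E
python3 - <<'E'
from h import *
p=np.array([.4521,.2153,.1515]);d=(.192,-.981)
f=lambda x,y:vplane('sc',150+x/4,170+y/4,p,d)
c,t=f(238,203),f(378,294);print(c,t,np.degrees(np.arctan2(c[1]-t[1],t[0]-c[0])),np.hypot(*(c-t)),'grip-collar',np.degrees(np.arctan2(p[2]-c[1],c[0])),np.hypot(c[0],p[2]-c[1]),'grip-tip',np.degrees(np.arctan2(p[2]-t[1],t[0])),np.hypot(t[0],p[2]-t[1]))
E
python3 -m crank '[[[0,0,0,0,1],[0,0,0,0,1],[0,0,0,0,1]]]' 50
```

```text
[0.0704101  0.10862513] [0.1837751  0.03996871] 31.20004756559558 0.13253425482169687 grip-collar 31.338518723984926 0.08243686096757687 grip-tip 31.25314830889166 0.21497096736230947
time: 11.17
position: [0.4515, 0.2159, 0.131]
tool_rot: [-2.001, -2.421, 0.002]
ft_force: [-0.3, 1.3, -0.7]
grip_width: 0.247
grip_force: 50.0
```

```bash
python3 -m crank '[[[0,0,-20,0,1],[0,0,-35,0,1],[0,0,-35,0,1],[0,0,-35,0,1],[-10,10,-5,0,1],[-25,22,0,0,1],[-25,22,0,0,1],[-25,22,0,0,1],[-25,22,0,0,1],[-25,22,0,0,1]]]'
python3 -m crank '[[[-20,15,0,0,1],[-5,2,0,0.095,1],[0,0,0,0.093,1],[0,0,0,0,1],[0,0,0,0,1],[0,0,0,0,1]]]'
python3 - <<'E'
from bench import ctrl,get_image
from h import *
s=ctrl.get_state();print(s["position"],s["joint_positions"],'x_t',R.from_rotvec(s["tool_rot"]).as_matrix()[:,0].round(4),delta([.616,.078,.2534],s))
for n in("scene","side"): cv2.imwrite(f"pics/{n}6.png",get_image(n)["pixels"][:,:,::-1])
a=cv2.resize(cv2.imread("pics/scene6.png")[125:235,235:345],(400,400),interpolation=cv2.INTER_CUBIC);b=cv2.resize(cv2.imread("pics/side6.png")[130:240,220:330],(400,400),interpolation=cv2.INTER_CUBIC)
cv2.imwrite("pics/c6.png",np.hstack([a,b]))
E
```

```text
time: 12.0
position: [0.5961, 0.1052, 0.2609]
tool_rot: [-2.0, -2.422, 0.001]
ft_force: [-0.3, 0.1, -0.5]
grip_width: 0.245
grip_force: 50.0
time: 12.5
position: [0.6163, 0.0852, 0.2611]
tool_rot: [-2.216, -2.226, 0.001]
ft_force: [-0.8, -0.3, -0.9]
grip_width: 0.25
grip_force: 50.0
[0.61629057 0.08523242 0.26112247] [-0.6389858   0.26823282  0.56679199  1.48572719 -0.14442843  1.43022605
 -0.06348507] x_t [-4.6e-03  1.0e+00  1.0e-04] [-7.2 -0.3  7.7]
```

View pics/c6.png

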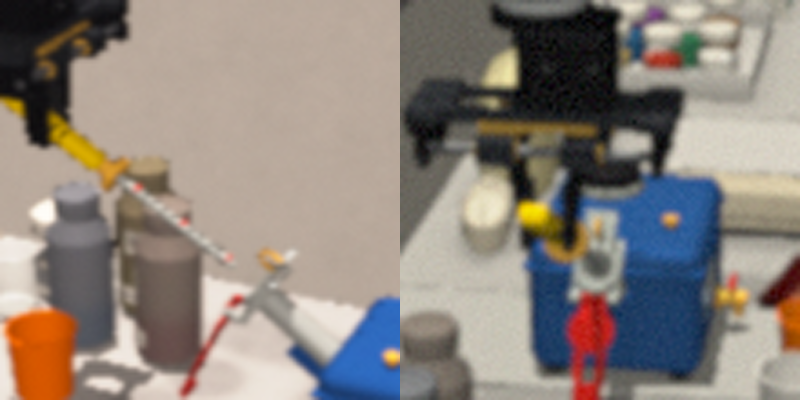

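Left crop: collar (115,172), tip (230,260), hinge (240,298), staple (270,258). Right crop: mouth ellipse at (598,262), collar (565,240).

```bash
python3 - <<'E'
from h import *
p=np.array([.6163,.0852,.2801]);d=(0,-1)
k=110/400
f=lambda x,y:vplane('sc',235+x*k,125+y*k,p,d)
c,t=f(115,172),f(231,261);print('collar yz',p[1]-c[0],c[1],'tip',p[1]-t[0],t[1],np.degrees(np.arctan2(c[1]-t[1],t[0]-c[0])),np.hypot(*(c-t)),'grip-tip',np.degrees(np.arctan2(p[2]-t[1],t[0])),np.hypot(t[0],p[2]-t[1]))
for n,q in dict(hinge=(240,298),staple=(270,258),mouthtop=(283,258)).items():
    a=f(*q);print(n,p[1]-a[0],a[1])
for q in((198,262),): print('mouth side',plane('sd',220+q[0]*k,130+q[1]*k,.155))
print('collar side x at z', plane('sd',220+165*k,130+240*k,.233))
E
```

```text
collar yz 0.015197408308612714 0.23803076461708883 tip -0.09557682332022965 0.17354126047832907 30.206707363750564 0.12817888491098497 grip-tip 30.517186203191798 0.20984524016093584
hinge -0.10415883808378279 0.13913829136860933
staple -0.1318540190738018 0.18382671022147812
mouthtop -0.14372209917196416 0.1862438840405144
mouth side [ 0.6148582  -0.11775516  0.155     ]
collar side x at z [0.61650598 0.01567252 0.233     ]
```

```bash
python3 -m crank '[[[0,-0.5,5,0,1],[-8,0,5.8,0,1],[-8,0,5.8,0,1],[-8,0,5.7,0,1],[-8,0,5.7,0,1],[-8.5,0,5.7,0,1],[-8.5,0,5.8,0,1],[0,0,0,0,1],[0,0,0,0,1]]]' 15
python3 -m crank '[[[-7,0,3.3,0,1],[-7,0,3.3,0,1],[-7,0,3.3,0,1],[-7,0,3.3,0,1],[0,0,0,0,1]]]' 10
python3 - <<'E'
from bench import ctrl,get_image
from h import *
cv2.imwrite("pics/scene7.png",get_image("scene")["pixels"][:,:,::-1])
s=ctrl.get_state();print(s["position"],s["torque"])
E
```

```text
time: 13.35
position: [0.616, 0.0344, 0.2217]
tool_rot: [-2.222, -2.22, 0.001]
ft_force: [-1.2, 0.7, -0.6]
grip_width: 0.249
grip_force: 15.0
time: 13.77
position: [0.6159, 0.0048, 0.2082]
tool_rot: [2.223, 2.219, -0.002]
ft_force: [-0.1, -1.1, -2.1]
grip_width: 0.252
grip_force: 10.0
[0.61597408 0.00587315 0.208481  ] [-0.05953032  0.05565365 -0.01249811]
```

```bash
python3 -m crank '[[[-7,0,3.3,0,1],[-7,0,3.3,0,1],[-7,0,3.3,0,1],[-7,0,3.3,0,1],[0,0,0,0,1]]]' 10
python3 -m crank '[[[-7,0,3.3,0,1],[-7,0,3.3,0,1],[-6.5,0,3.4,0,1],[-5,0,3.4,0,1],[0,0,0,0,1],[0,0,0,0,1]]]'
python3 - <<'E'
from bench import ctrl,get_image
from h import *
s=ctrl.get_state();print(s["position"],s["torque"])
cv2.imwrite("pics/scene8.png",get_image("scene")["pixels"][:,:,::-1])
im=cv2.imread("pics/scene8.png");h=cv2.cvtColor(im,cv2.COLOR_BGR2HSV)
# brass collar / yellow handle blobs near the mouth
m=cv2.inRange(h,(14,110,80),(33,255,255));m[:, :270]=0;m[:,330:]=0;m[:140]=0;m[230:]=0
n,l,st,ce=cv2.connectedComponentsWithStats(m);print(st[1:],ce[1:].round(1))
E
```

```text
time: 14.23
position: [0.6158, -0.0233, 0.1949]
tool_rot: [2.223, 2.219, -0.002]
ft_force: [-0.4, 0.4, -1.0]
grip_width: 0.252
grip_force: 10.0
time: 14.73
position: [0.6163, -0.0465, 0.1822]
tool_rot: [2.221, 2.222, -0.0]
ft_force: [-0.6, 1.2, -0.6]
grip_width: 0.255
grip_force: 10.0
[ 0.61628292 -0.04647988  0.1821596 ] [ 0.05660299 -0.06920023  0.03429331]
[[286 161  13  10  38]
 [285 172   5   5  14]
 [275 184   5   4  12]
 [286 186  21  22 168]
 [306 194   6   5  16]] [[292.3 166.5]
 [287.6 173.9]
 [277.1 185.1]
 [294.9 196. ]
 [308.6 195.6]]
```

```bash
python3 -m crank '[[[-2,0,1.2,0,1],[-2,0,1.2,0,1],[0,0,0,0,1],[0,0,0,0,1]]]'
python3 -m crank '[[[-1.6,0,1.1,0,1],[-1.6,0,1.1,0,1],[0,0,0,0,1],[0,0,0,0,1]]]'
python3 - <<'E'
from bench import ctrl,get_image
from h import *
s=ctrl.get_state();print(s["position"],s["torque"])
cv2.imwrite("pics/scene9.png",get_image("scene")["pixels"][:,:,::-1])
a=cv2.resize(cv2.imread("pics/scene9.png")[150:220,255:345],(771,600),interpolation=cv2.INTER_CUBIC)
cv2.imwrite("pics/c9.png",a)
E
```

```text
time: 15.12
position: [0.6167, -0.0465, 0.1813]
tool_rot: [-2.215, -2.224, -0.006]
ft_force: [-2.3, 6.4, 6.4]
grip_width: 0.256
grip_force: 10.0
time: 15.45
position: [0.6169, -0.0487, 0.1795]
tool_rot: [-2.214, -2.224, -0.008]
ft_force: [-3.1, 7.6, 8.4]
grip_width: 0.254
grip_force: 10.0
[ 0.6168588  -0.04866938  0.17951202] [ 1.64831528  0.77431007 -0.11843259]
```

View pics/c9.png

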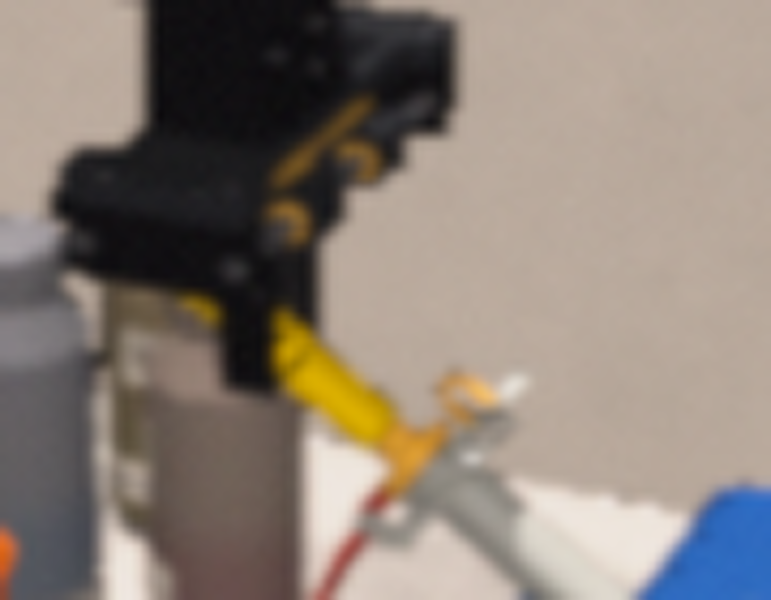

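The collar (413,455) sits flush and square on the mouth. One firmer push and a short hold to be sure, then draw out along the axis.

```bash
python3 -m crank '[[[0,0,0,0,1],[0,0,-1,0,1],[-1.6,0,1.1,0,1],[-1,0,0,0,1],[0,0,0,0,1],[0,0,0,0,1],[0,0,0,0,1]]]' 15
python3 -m crank '[[[8,0,-5.7,0,1],[8,0,-5.7,0,1],[8,0,-5.7,0,1],[8,0,-5.7,0,1],[8,0,-5.7,0,1],[8,0,-5.7,0,1],[8,0,-5.7,0,1],[8,0,-5.7,0,1]]]' 25
```

```text
time: 16.08
position: [0.6169, -0.049, 0.1796]
tool_rot: [-2.211, -2.224, -0.011]
ft_force: [-4.6, 11.7, 9.8]
grip_width: 0.25
grip_force: 15.0
time: 16.75
position: [0.6161, 0.0089, 0.2236]
tool_rot: [-2.22, -2.222, 0.0]
ft_force: [0.9, 0.8, -1.9]
grip_width: 0.247
grip_force: 25.0
```

```bash
python3 -m crank '[[[8,0,-5.7,0,1],[8,0,-5.7,0,1],[8,0,-5.7,0,1],[8,0,-5.7,0,1],[8,0,-5.7,0,1],[8,0,-5.7,0,1],[8,0,-5.7,0,1],[8,0,-5.7,0,1],[8,0,-5.7,0,1],[8,0,-5.7,0,1]]]' 40
python3 -m crank '[[[10,0,-15,0,1],[10,0,-15,0,1],[0,0,0,-0.095,1],[0,0,0,-0.094,1],[0,0,0,0,1],[0,0,0,0,1],[0,0,0,0,1]]]' 
python3 - <<'E'
from bench import ctrl,get_image
from h import *
s=ctrl.get_state();print(s["position"],s["tool_rot"],delta([.4515,.2157,.2],s),delta([.4515,.2157,.139],s))
cv2.imwrite("pics/scene10.png",get_image("scene")["pixels"][:,:,::-1])
E
```

```text
time: 17.58
position: [0.6162, 0.0888, 0.2809]
tool_rot: [2.22, 2.222, 0.0]
ft_force: [-0.3, -0.2, -0.5]
grip_width: 0.245
grip_force: 40.0
time: 18.17
position: [0.616, 0.108, 0.3101]
tool_rot: [-2.004, -2.419, 0.0]
ft_force: [0.5, -0.2, -1.2]
grip_width: 0.247
grip_force: 40.0
[0.61603222 0.10800854 0.31009123] [-2.00375489e+00 -2.41941978e+00  3.65069922e-04] [ 136.5 -141.6  110.1] [ 136.5 -141.5  171.1]
```

```bash
python3 -m crank '[[[22.5,-23.5,0,0,1],[23,-23.5,0,0,1],[23,-23.5,0,0,1],[23,-23.5,0,0,1],[23,-23.5,0,0,1],[22,-24,0,0,1],[0,0,0,0,1]]]' 40
python3 -m crank '[[[0,0,30,0,1],[0,0,30,0,1],[0,0,30,0,1],[0,0,20,0,1],[0,0,15,0,1],[0,0,10,0,1],[0,0,10,0,1],[0,0,10,0,1],[0,0,0,0,1],[0,0,0,0,1]]]'
python3 - <<'E'
from bench import ctrl,get_image
from h import *
s=ctrl.get_state();print(s["position"],s["tool_rot"],s["torque"],delta([.4515,.2157,.131],s))
im=get_image("scene")["pixels"][:,:,::-1].copy();cv2.imwrite("pics/scene11.png",im)
h=cv2.cvtColor(im,cv2.COLOR_BGR2HSV);m=cv2.inRange(h,(14,110,80),(33,255,255));m[:,:160]=0;m[:,250:]=0;m[:190]=0;m[260:]=0
n,l,st,ce=cv2.connectedComponentsWithStats(m);print(st[1:],ce[1:].round(1))
p=s["position"]+[0,0,.019]
for c,a in zip(ce[1:],st[1:]):
  if a[4]>8: q=vplane('sc',*c,p,(.192,-.981));print(q,np.degrees(np.arctan2(p[2]-q[1],q[0])))
E
```

```text
time: 18.8
position: [0.446, 0.2205, 0.3104]
tool_rot: [-1.988, -2.427, -0.001]
ft_force: [0.7, 0.5, -0.8]
grip_width: 0.248
grip_force: 40.0
time: 19.63
position: [0.4515, 0.2154, 0.1552]
tool_rot: [2.001, 2.422, -0.0]
ft_force: [0.9, 0.9, -0.6]
grip_width: 0.247
grip_force: 40.0
[0.45147624 0.21537764 0.15522636] [ 2.00103445e+00  2.42183287e+00 -1.52965968e-04] [-0.07388364  0.02743399  0.05980867] [ 0.3  0.1 24.2]
[[187 190   2   2   4]
 [160 192   1   4   4]
 [188 199  23  21 214]
 [180 200   1   1   1]
 [187 210   1   1   1]
 [248 211   1   1   1]
 [240 219   1   1   1]] [[187.5 190.5]
 [160.  193.5]
 [197.3 209.7]
 [180.  200. ]
 [187.  210. ]
 [248.  211. ]
 [240.  219. ]]
[0.03290807 0.1443241 ] 42.260180116617036
```

```bash
python3 - <<'E'
from h import *
for f,p in(("scene5",[.4521,.2153,.1515]),("scene11",[.4515,.2154,.1742])):
    p=np.array(p);im=cv2.imread(f"pics/{f}.png");h=cv2.cvtColor(im,cv2.COLOR_BGR2HSV);m=cv2.inRange(h,(14,110,80),(33,255,255));m[:,:184]=0;m[:,215:]=0;m[:197]=0;m[240:]=0
    ys,xs=np.nonzero(m);Q=np.array([vplane('sc',x,y,p,(.192,-.981)) for x,y in zip(xs,ys)])
    k=Q[:,0]<.055;c=np.polyfit(Q[k,0],Q[k,1],1);far=Q[np.argsort(Q[:,0])[-8:]].mean(0)
    # probe: fit darker/grey pixels skipped
    print(f,np.degrees(np.arctan(-c[0])),far,np.degrees(np.arctan2(p[2]-far[1],far[0])),np.hypot(far[0],p[2]-far[1]))
E
```

```text
scene5 21.839087108582902 [0.07740313 0.12095878] 21.532876619357488 0.0832106409549023
scene11 20.957520996016484 [0.07315751 0.14369221] 22.636876495269632 0.07926378045019768
```

```bash
python3 -m crank '[[[0,0,8,0,1],[0,0,8,0,1],[0,0,8,0,1],[0,0,0,0,1]]]' 4
python3 -m crank '[[[5,0,8,0,1],[4.5,0,8.5,0,1],[4.5,0,8.5,0,1],[3.5,0,9,0,1],[3.5,0,9,0,1],[2.5,0,9,0,1],[2,0,9.5,0,1]]]'
python3 -m crank '[[[1.5,0,9.5,0,1],[1,0,8,0,1],[0,0,6,0,1],[0,0,3,0,1],[0,0,0,0,1],[0,0,0,0,1]]]'
python3 - <<'E'
from bench import ctrl,get_image
from h import *
s=ctrl.get_state();print(s["position"],s["torque"])
w=np.savez("w12",p=s["position"],r=s["tool_rot"])
cv2.imwrite("pics/scene12.png",get_image("scene")["pixels"][:,:,::-1]);cv2.imwrite("pics/w12.png",get_image("wrist")["pixels"][:,:,::-1])
p=s["position"]+[0,0,.019]
for f in("scene0","scene12"):
    im=cv2.imread(f"pics/{f}.png");h=cv2.cvtColor(im,cv2.COLOR_BGR2HSV);m=cv2.inRange(h,(14,110,80),(33,255,255));m[:,:162]=0;m[:,215:]=0;m[:215]=0;m[245:]=0
    n,l,st,ce=cv2.connectedComponentsWithStats(m);print(f,[(a.tolist(),c.round(1).tolist()) for a,c in zip(st[1:],ce[1:]) if a[4]>6])
E
```

```text
time: 20.02
position: [0.4504, 0.2148, 0.1293]
tool_rot: [-2.0, -2.422, 0.004]
ft_force: [1.5, -0.4, -1.2]
grip_width: 0.248
grip_force: 4.0
time: 20.6
position: [0.4463, 0.2409, 0.0686]
tool_rot: [-2.0, -2.422, 0.0]
ft_force: [0.2, 0.8, -0.6]
grip_width: 0.253
grip_force: 4.0
time: 21.1
position: [0.4462, 0.2427, 0.0431]
tool_rot: [2.001, 2.422, 0.0]
ft_force: [-0.5, 0.6, -0.3]
grip_width: 0.249
grip_force: 4.0
[0.44619125 0.24271465 0.04313245] [-0.02613978 -0.00027896  0.00836969]
scene0 [([191, 215, 5, 5, 12], [193.3, 216.4]), ([166, 225, 42, 14, 273], [186.9, 230.8])]
scene12 [([193, 216, 4, 4, 7], [194.1, 217.7]), ([182, 219, 4, 4, 11], [183.7, 220.3]), ([185, 228, 22, 11, 154], [195.6, 232.5]), ([168, 230, 11, 4, 25], [172.7, 231.4])]
```

```bash
python3 -m crank '[[[0,0,1.5,0,1],[0,0,0,0,1],[0,0,0,0,1]]]' 4
python3 -m crank '[[[0,0,0,0,1],[0,0,0,0,1],[0,0,0,0,1],[0,0,-10,0,1],[0,0,-20,0,1],[0,0,-30,0,1],[0,0,-20,0,1],[0,0,-10,0,1],[0,0,0,0,1]]]' 58
python3 -m crank '[[[-15,1,0,0,1],[-25,2,0,0,1],[-25,2,0,0,1],[-25,2,0,0,1],[-25,2,0,0,1],[-25,2,0,0,1],[-12,1,0,0,1],[0,0,0,0,1],[0,0,0,0,1]]]'
python3 -m crank '[[[0,0,0,0.06,1],[0,0,0,0.09,1],[0,0,0,0.09,1],[0,0,0,0.09,1],[0,0,0,0.063,1],[0,0,0,0,1],[0,0,0,0,1],[0,0,0,0,1]]]'
python3 - <<'E'
from bench import ctrl,get_image
from h import *
s=ctrl.get_state();M=R.from_rotvec(s["tool_rot"]).as_matrix();print(s["position"],M[:,0])
for n in("scene","side"): cv2.imwrite(f"pics/{n}13.png",get_image(n)["pixels"][:,:,::-1])
p=s["position"]+[0,0,.019];d=-M[:2,0]
# probe: expected tip, and red marks
im=cv2.imread("pics/scene13.png");h=cv2.cvtColor(im,cv2.COLOR_BGR2HSV)
for nm,m in(("brass/yellow",cv2.inRange(h,(14,110,80),(33,255,255))),("red",cv2.inRange(h,(0,80,80),(6,255,255))|cv2.inRange(h,(174,80,80),(180,255,255)))):
    n,l,st,ce=cv2.connectedComponentsWithStats(m)
    for a,c in zip(st[1:],ce[1:]):
        q=vplane('sc',*c,p,d)
        if -.05<q[0]<.24 and abs(q[1]-p[2])<.05: print(nm,a[4],c.round(1),q.round(4),np.degrees(np.arctan2(q[1]-p[2],q[0])).round(1))
a=cv2.resize(im[180:290,180:310],(472,400),interpolation=cv2.INTER_CUBIC);b=cv2.resize(cv2.imread("pics/side13.png")[190:300,270:360],(327,400),interpolation=cv2.INTER_CUBIC)
cv2.imwrite("pics/c13.png",np.hstack([a,b]))
E
```

```text
time: 21.45
position: [0.4464, 0.243, 0.042]
tool_rot: [2.001, 2.422, 0.001]
ft_force: [-0.2, -0.1, 2.3]
grip_width: 0.254
grip_force: 4.0
time: 22.2
position: [0.4473, 0.2438, 0.1342]
tool_rot: [2.0, 2.422, 0.007]
ft_force: [0.1, 0.0, -0.9]
grip_width: 0.246
grip_force: 58.0
time: 22.95
position: [0.4856, 0.0955, 0.1304]
tool_rot: [-2.002, -2.419, 0.003]
ft_force: [-0.4, 0.2, -1.0]
grip_width: 0.247
grip_force: 58.0
time: 23.62
position: [0.4861, 0.0968, 0.1313]
tool_rot: [-2.432, -1.989, 0.001]
ft_force: [0.3, -0.3, -1.1]
grip_width: 0.244
grip_force: 58.0
[0.48606379 0.09678002 0.13125075] [ 1.98486503e-01  9.80103597e-01 -2.18280450e-04]
brass/yellow 12 [220.9 199. ] [-0.0135  0.1829] 112.5
brass/yellow 44 [215.7 206.7] [-0.0416  0.1471] -175.7
brass/yellow 195 [236.4 214.4] [0.0486 0.1484] -2.2
red 1 [253. 210.] [0.1186 0.1861] 16.8
red 2 [255.5 211.5] [0.1281 0.1842] 14.8
red 1 [256. 216.] [0.129  0.1695] 8.5
red 2 [248.5 218. ] [0.0985 0.1526] 1.3
red 1 [261. 223.] [0.1471 0.1521] 0.7
```

```bash
python3 - <<'E'
from h import *
p=np.array([.4861,.0968,.1503]);d=np.array([-.1985,-.980])
def proj(c,X):
    f,cx,cy,k,T=C[c];T=np.array(T);q=T[:,:3].T@(X-T[:,3]);q=q[:2]/q[2];return f*q*(1+k*q@q)+[cx,cy]
for c,n,ref in(("sc","scene13","scene10"),("sd","side13","side2")):
    A=cv2.imread(f"pics/{n}.png").astype(float);D=np.abs(A-cv2.imread(f"pics/{ref}.png")).sum(2)
    for s in(.07,.08,.09,.12,.15,.18,.19,.2,.205,.21,.215,.22,.23,.24):
        out=[]
        for dz in(-.012,-.008,-.004,0,.004,.008,.012):
            u=proj(c,np.r_[p[:2]+s*d,p[2]+dz]);out.append(int(cv2.remap(D.astype(np.float32),np.float32([[u[0]]]),np.float32([[u[1]]]),1)[0,0]))
        print(c,s,u.round(0),out)
E
```

```text
sc 0.07 [241. 212.] [118, 135, 136, 118, 110, 105, 82]
sc 0.08 [244. 213.] [117, 204, 290, 283, 186, 124, 112]
sc 0.09 [246. 214.] [49, 163, 256, 273, 199, 124, 95]
sc 0.12 [254. 217.] [102, 98, 249, 285, 132, 43, 46]
sc 0.15 [262. 220.] [301, 215, 196, 113, 71, 26, 5]
sc 0.18 [270. 223.] [28, 113, 120, 70, 55, 10, 4]
sc 0.19 [272. 224.] [48, 145, 154, 87, 55, 10, 5]
sc 0.2 [275. 225.] [22, 98, 113, 91, 71, 14, 8]
sc 0.205 [277. 226.] [4, 52, 99, 50, 21, 8, 5]
sc 0.21 [278. 226.] [6, 6, 24, 31, 8, 5, 6]
sc 0.215 [279. 227.] [8, 7, 5, 3, 4, 6, 4]
sc 0.22 [281. 228.] [7, 8, 6, 4, 6, 6, 7]
sc 0.23 [284. 229.] [9, 7, 7, 7, 7, 4, 6]
sc 0.24 [286. 230.] [15, 7, 7, 6, 8, 7, 7]
sd 0.07 [316. 224.] [499, 503, 501, 479, 457, 463, 445]
sd 0.08 [317. 223.] [453, 454, 464, 467, 452, 446, 425]
sd 0.09 [318. 221.] [417, 454, 465, 454, 442, 427, 415]
sd 0.12 [321. 217.] [355, 412, 445, 436, 391, 393, 435]
sd 0.15 [324. 212.] [319, 312, 301, 293, 224, 183, 113]
sd 0.18 [327. 208.] [210, 215, 213, 212, 153, 107, 58]
sd 0.19 [328. 207.] [215, 205, 225, 206, 119, 62, 65]
sd 0.2 [329. 206.] [216, 210, 192, 148, 115, 63, 56]
sd 0.205 [329. 205.] [209, 204, 174, 139, 105, 62, 66]
sd 0.21 [330. 204.] [206, 193, 156, 133, 105, 67, 65]
sd 0.215 [330. 204.] [202, 173, 147, 121, 48, 54, 42]
sd 0.22 [331. 203.] [174, 160, 129, 55, 29, 34, 27]
sd 0.23 [332. 202.] [159, 103, 30, 13, 18, 17, 13]
sd 0.24 [333. 200.] [83, 20, 12, 13, 12, 13, 16]
```

The rod is level to about 1° and its tip is at (0.445,-0.108,0.147), right on the cup's axis. I'll lower it 25 mm, let it settle and hand in.

```bash
python3 -m crank '[[[0,0,5,0,1],[0,0,8,0,1],[0,0,8,0,1],[0,0,4,0,1],[0,0,0,0,1],[0,0,0,0,1],[0,0,0,0,1],[0,0,0,0,1],[0,0,0,0,1],[0,0,0,0,1]]]'
python3 - <<'E'
from h import *
from bench import ctrl,get_image,job
A=get_image("scene")["pixels"][:,:,::-1];B=cv2.imread("pics/scene0.png")
g=lambda im:im[245:285,262:298].astype(np.uint8)
# hasp still hanging and cup unmoved: compare with earlier pictures
print('cup region diff lower half',np.abs(A[262:282,266:294].astype(int)-B[262:282,266:294]).mean(),'hasp diff',np.abs(A[205:235,285:306].astype(int)-cv2.imread("pics/scene2.png")[205:235,285:306]).mean())
s=ctrl.get_state();print(s["position"],s["ft_force"],s["grip_force"],s["qd"].round(3) if hasattr(s["qd"],'round') else s["qd"])
print(job.close_job())
E
```

```text
time: 24.55
position: [0.4868, 0.096, 0.1069]
tool_rot: [2.435, 1.985, 0.001]
ft_force: [-0.5, 1.0, -0.2]
grip_width: 0.245
grip_force: 58.0
cup region diff lower half 3.9791666666666665 hasp diff 3.1523809523809523
[0.4867532  0.09595087 0.1069011 ] [-0.95468207  0.78705084 -0.84252314] 57.99985382705927 [-0.001  0.002  0.001  0.003  0.002  0.    -0.   ]
the job is handed in; nothing more can be done
None
```

I handed the job in at 24.6 s: hasp swung open, rod pushed in until its collar sat on the mouth, then drawn out and held level, graduated face up, with its tip about 5 cm above the middle of the steel cup; no verdict came back.

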